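Open the blue-capped sample jar

TASK

Open the sample jar with the blue screw cap: its cap has already been backed off most of its thread, so unscrew it the rest of the way (counterclockwise from above, less than a quarter turn) until the thread lets go, and lift it straight off. Set the cap down gently, still closed side up, flat on the floor of the sample tray and let go. Leave the jar with the black cap alone.

Things in the scene. Friction and masses are not known exactly. Their poses are not given: they have to be found in the camera images.
- cap: Loose blue screw cap, a cup open below, 60 mm wide, 30 mm tall, 35 g. Origin: centre of its lower rim, z up; starts about 70 mm above the worktop (top at 100). Counterclockwise from above (positive yaw) loosens it, rising 11 mm per turn, with 1 mm play. Starts at 0 to 0.3 rad of yaw from the jar, lets go at 1.35: a 1.5 rad turn always frees it, more does no harm. Then a 20 mm rise clears the neck.
- jar: White plastic jar under the blue cap, held in a grey base disc (88 mm wide, 16 mm high) fixed to the worktop: it cannot turn or move. Origin: centre of the base's underside, on the worktop, z up. Straight body 56 mm wide up to 60 mm, then a threaded neck, 53 mm wide, up to 86 mm: the body is narrower than the cap, so fingertips may reach past the cap's lower rim.
- black_jar: Bystander: the same jar in the same fixed base, with a tight black cap of the same size (60 mm wide, top at 93 mm). Origin: centre of the base's underside, on the worktop.
- tray: Fixed pale grey shallow steel tray, 206 mm along its x, 316 mm along its y, rim 23 mm high. Origin: centre of its underside, on the worktop, z up. Its flat floor is 2 mm above that and reaches 93 mm either way in x and 148 mm in y.
Mind the look-alikes: they are no part of the job. What is shaped like the jar but purple or turquoise is not meant.

How it is judged:
On the way, in this order (a step that is already met when the one before it is completed fails the run):
1. the blue cap is turned out of its thread on the jar (about 57 degrees or more from the jar's own x axis) before it is raised (angle between the x axis of cap and the x axis of jar, either way round above 1 rad and horizontal distance between cap and jar below 0.01 m and z of cap in the frame of jar below 0.085 m), for 0.1 s.
2. the cap is lowered, still held by the fingers, to within 16 mm of the tray's floor (contact force between the fingers and cap above 0.5 N and z of cap in the frame of tray below 0.018 m and x of cap in the frame of tray between -0.068 and 0.068 m and y of cap in the frame of tray between -0.123 and 0.123 m), for 0.05 s.
At the end, for the whole second after the job is handed in: The blue cap lies at rest, released, closed side up (within 10 degrees), flat on the tray's floor (lower rim within 7 mm of it, centre within 68 mm in x and 123 mm in y of the tray's centre) (z of cap in the frame of tray below 0.009 m and x of cap in the frame of tray between -0.068 and 0.068 m and y of cap in the frame of tray between -0.123 and 0.123 m and angle between cap's own z axis and vertical below 0.17 rad and linear speed of cap below 0.02 m/s); the robot touches nothing.
It fails at once if the black-capped jar is gripped or struck (more than 10 N) (contact force between any of the fingers, the arm and black_jar above 10 N).
It also fails if it takes over 40 s, if anything falls off the work surface, if the arm or the gripper's body presses on something with over 40 N, if the wrist force passes 120 N, or if a joint passes its speed limit or range.

ROBOT

A 7-joint arm with a two-finger parallel gripper is mounted at the origin on a cart in front of the work surface, level with it; the furniture and walls round the work are solid. World frame = base frame: x ahead of the robot, y to its left, z up, the work surface at z = 0. Lengths are in m, angles in rad, forces in N, time in s.
With the tool pointing down it reaches from about 0.375 to 0.925 m from the base axis. Payload 3.1 kg.
Tool frame: the origin (TCP) lies at the very end of the fingers, on their centre line; the grasp point (between the pads) lies r.tcp_to_grasp behind it (r.tcp_to_grasp is the distance from the TCP to the grasp point, in m); y points along the fingers, z is the direction in which the jaws open and shut, and the axes are right-handed (so a half turn about y gives the same grasp; the last joint's range is limited). The gripper opens to 85 mm and grips with 20 to 120 N. Pads are 22 mm wide; open, the fingers measure 114 mm over their backs; the gripper's body (76 mm by 85 mm) begins 54 mm behind the grasp point. The pads swing forward as they close: fully open they stand 13 mm farther back than shut.
Start: joints at [-1.27, 0.383, 0.044, 1.598, -0.018, 1.161, -0.05], TCP at [0.252, 0.599, 0.231] pointing down, gripper open.
Joint ranges: [-2.61, 2.61], [-0.41, 2.15], [-1.48, 1.57], [0, 2.5], [-1.57, 4.71], [0.05, 1.97], [-2.85, 2.85]. Speed limits (rad/s): [2.79, 2.79, 3.14, 3.14, 3.14, 3.14, 3.14].

INTERFACE

Orientations are given as a unit quaternion [x, y, z, w].
In Python, from workcell import r gives the robot as it stands. Calls block until the motion is done:
- r.movep(position, orientation): joint-space move of the TCP to a pose.
- r.servo_line(position, rot=None, max_speed=0.15): straight line of the TCP; rot=None keeps the orientation; max_speed is the mean speed in m/s.
- r.set_joints(angles): joint-space move.
- r.ungrasp() and r.gripper_close(grip_force=None): open the fingers fully, or close them until they stop; grip_force is the grip in N (None keeps the last).
- r.pause(seconds).
- r.ik(position, orientation): joint angles nearest the present ones, or None.
- r.capture(name): name is "scene" or "side" or "wrist"; returns (picture, depth): 480x640x3 uint8, red, green, blue; 480x640 float32, m along the optical axis (not along the pixel's ray), 0 where there is no reading.
- r.camera_params(name): a dict with "mtx" (3x3 intrinsics, pixels), "world_from_camera" (4x4, takes a point from camera to world coordinates). Camera axes: x right, y down, z forward; pixel columns grow to the right and rows downward; lengths in m; the calibration is good to about 2 mm. A picture is of the moment at which its call begins: read the wrist's pose just before it. camera_params takes no time and is no camera call; for the wrist camera it gives the pose at the moment of the call.
A pose or a line that the arm cannot do raises r.MotionError and nothing moves.
- r.job_done(): hands the job in, once; it reports no verdict.
Readings, each from a call of its own:
- r.current_t(): time.
- r.current_joints(): joint angles.
- r.current_joint_velocities(): joint speeds.
- r.current_effort(): joint torques, N m.
- r.current_eef_pos(): TCP position.
- r.current_orientation(): TCP orientation.
- r.current_wrist_force(): force on the tool from outside, world axes, zero at the start.
- r.current_torque(): the same for the moment, N m.
- r.current_width(): finger opening in m.
Only numpy, scipy, OpenCV 4.12 (cv2) and the standard library are available. Lean on these libraries where they do the work, as an engineer would, in place of code of your own. Each camera call takes 0.05 s, during which the arm holds its last target.

## Working session

There is one attempt and no reset: what is moved stays moved. The work goes in short steps, each a Python script; the robot and the scene stay as the last script left them, time stands still between calls to the robot, and variables do not carry over. Pictures are saved under pics/ and viewed, and the job is handed in when it is done.

```bash
mkdir -p pics; ls
python3 - <<'E'
from workcell import r
import cv2,numpy as np
print(r.current_t(),r.tcp_to_grasp,r.current_eef_pos(),r.current_orientation(),r.current_width())
for n in ["scene","side","wrist"]:
    p=r.camera_params(n);c,d=r.capture(n)
    cv2.imwrite(f"pics/{n}0.png",c[:,:,::-1]);np.savez(f"{n}0.npz",c=c,d=d,K=p["mtx"],T=p["world_from_camera"])
    print(n,p["mtx"].tolist(),np.round(p["world_from_camera"],3).tolist())
E
```

```text
pics
0.0 0.0187 [0.25203338 0.59811272 0.2298778 ] [ 0.69401727 -0.14017714  0.13990173 -0.69218343] 0.08552068213812468
scene [[617.3079885774978, 0.0, 304.15652388539206], [0.0, 617.3079885774978, 232.27597697075115], [0.0, 0.0, 1.0]] [[-0.747, -0.382, 0.544, -0.34], [-0.665, 0.41, -0.625, 1.13], [0.016, -0.828, -0.56, 0.995], [0.0, 0.0, 0.0, 1.0]]
side [[514.0065140103771, 0.0, 332.0088186690699], [0.0, 514.0065140103771, 242.17044553648728], [0.0, 0.0, 1.0]] [[0.971, -0.146, 0.188, 0.324], [-0.238, -0.553, 0.799, -0.84], [-0.013, -0.82, -0.572, 0.753], [0.0, 0.0, 0.0, 1.0]]
wrist [[366.6848124538077, 0.0, 327.578944421546], [0.0, 366.6848124538077, 239.37560653722878], [0.0, 0.0, 1.0]] [[0.388, 0.888, 0.247, 0.189], [0.922, -0.373, -0.108, 0.625], [-0.003, 0.269, -0.963, 0.371], [0.0, 0.0, 0.0, 1.0]]
```

View pics/scene0.png

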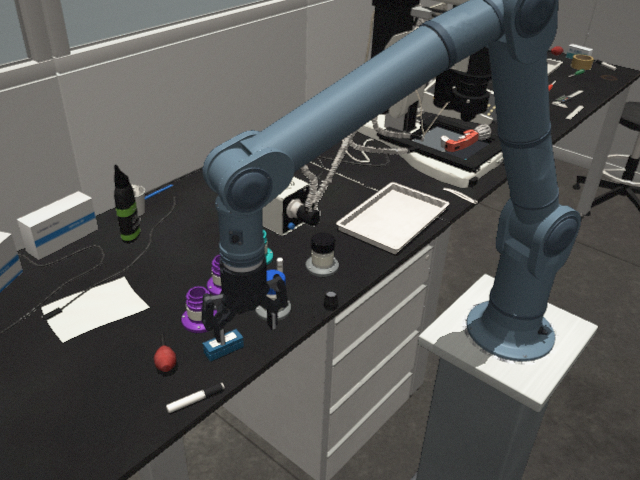

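View pics/side0.png

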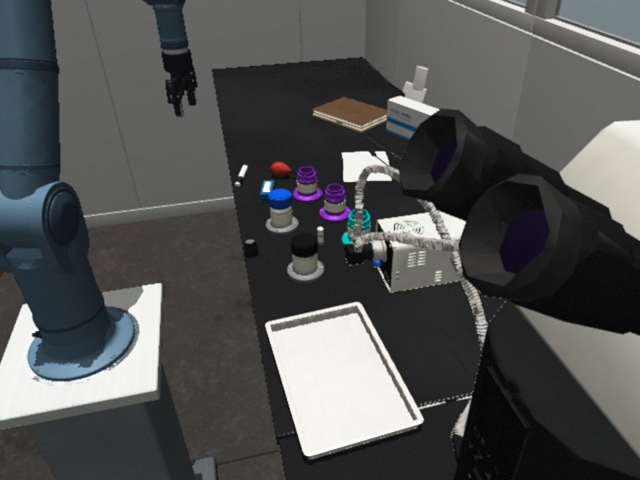

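View pics/wrist0.png

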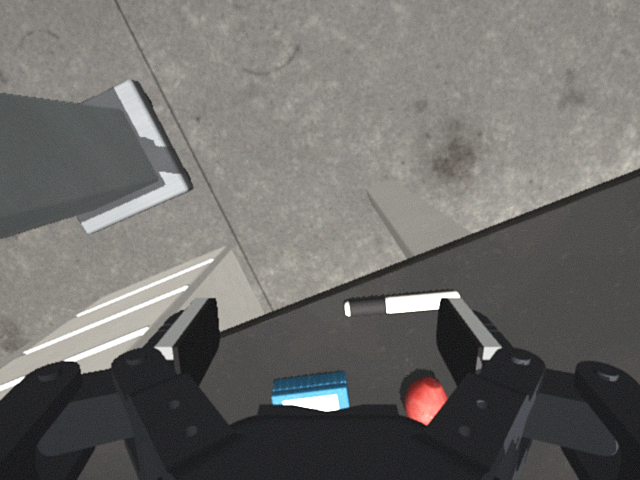

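Side view. Candidates: blue-capped jar at (280,199), black-capped (305,245), purple (306,175) and (335,197), turquoise (358,220), plus a blue-and-white box at (267,188). The one meant is the blue cap on the white jar at (280,199). The tray is at (345,380). Next I'll measure them and check a crop.

```bash
cat > h.py <<'E'
import numpy as np,cv2
def load(f):
    z=np.load(f);return z["c"],z["d"],z["K"],z["T"]
def cloud(d,K,T):
    v,u=np.mgrid[:480,:640]
    P=np.stack([(u-K[0,2])/K[0,0]*d,(v-K[1,2])/K[1,1]*d,d],-1)
    return P@T[:3,:3].T+T[:3,3]
def ray(u,v,K,T,z):
    q=T[:3,:3]@np.array([(u-K[0,2])/K[0,0],(v-K[1,2])/K[1,1],1]);return T[:3,3]+q*(z-T[2,3])/q[2]
E
python3 - <<'E'
from h import *
c,d,K,T=load("side0.npz");W=cloud(d,K,T);ok=d>0
hsv=cv2.cvtColor(c,cv2.COLOR_RGB2HSV)
def top(m,name,zlo,zhi):
    n,l,s,ce=cv2.connectedComponentsWithStats(m.astype(np.uint8))
    i=1+np.argmax(s[1:,4]);mm=(l==i);P=W[mm&ok]
    print(name,s[i],"z",np.percentile(P[:,2],[2,50,98]).round(4))
    t=P[(P[:,2]>zlo)&(P[:,2]<zhi)]
    (cx,cy),R=cv2.minEnclosingCircle(t[:,:2].astype(np.float32));print(" top centre",cx,cy,R,len(t),t[:,2].mean(), t[:,:2].mean(0))
roi=np.zeros(c.shape[:2],bool);roi[150:300,230:345]=1
top(roi&(hsv[...,0]>105)&(hsv[...,0]<125)&(hsv[...,1]>150)&(np.mgrid[:480,:640][0]<225),"blue",.093,.107)
near=roi&ok&(W[...,2]>.05)&(hsv[...,2]<60)
top(near,"black",.087,.1)
# white body of blue jar
yy,xx=np.mgrid[:480,:640]
for name,x0,x1,y0,y1 in (("bluejar body",262,300,205,226),("blackjar body",285,325,255,270)):
    m=ok&(xx>x0)&(xx<x1)&(yy>y0)&(yy<y1)&(W[...,2]>.025)&(W[...,2]<.058)
    P=W[m][:,:2];A=np.c_[2*P,np.ones(len(P))];s=np.linalg.lstsq(A,(P**2).sum(1),rcond=None)[0];print(name,s[:2],np.sqrt(s[2]+s[0]**2+s[1]**2),len(P))
# tray
m=(hsv[...,1]<60)&(hsv[...,2]>110)&(xx>255)&(xx<430)&(yy>295)&(yy<462)
n,l,s,ce=cv2.connectedComponentsWithStats(m.astype(np.uint8));i=1+np.argmax(s[1:,4]);P=W[(l==i)&ok]
print("tray",s[i],np.percentile(P[:,2],[2,50,98]))
print(cv2.minAreaRect(P[:,:2][P[:,2]<.03].astype(np.float32)))
rim=P[(P[:,2]>.018)&(P[:,2]<.028)];print("rim",len(rim),cv2.minAreaRect(rim[:,:2].astype(np.float32)))
cv2.imwrite("pics/crop1.png",cv2.resize(c[150:290,220:400,::-1],None,fx=4,fy=4,interpolation=cv2.INTER_CUBIC))
# other obstacles
for name,(u,v) in dict(purple1=(306,170),purple2=(335,188),turq=(358,212),box=(267,184),whitevial=(320,230)).items(): print(name,W[v,u].round(3))
E
```

```text
blue [267 188  25  21 443] z [-0.0017  0.095   0.101 ]
 top centre 0.4591594338417053 0.3201453983783722 0.03182075917720795 234 0.09834612043634719 [0.46044191 0.31483281]
black [291 233  27  25 559] z [0.0642 0.09   0.0943]
 top centre 0.4834292531013489 0.10776826739311218 0.031236395239830017 338 0.09144919180280775 [0.48224201 0.10535902]
bluejar body [0.460856   0.31787129] 0.026223003784787823 239
blackjar body [0.48289726 0.10848354] 0.02682490956027611 274
tray [  265   302   165   155 14924] [-0.00224163  0.00082953  0.02384499]
((0.490703284740448, -0.19745084643363953), (0.23850902915000916, 0.347821444272995), 4.398536682128906)
rim 2386 ((0.4773423671722412, -0.2120077908039093), (0.20691469311714172, 0.31997188925743103), 3.7928662300109863)
purple1 [0.563 0.487 0.072]
purple2 [0.617 0.359 0.073]
turq [0.585 0.028 0.197]
box [0.449 0.514 0.028]
whitevial [0.54  0.204 0.048]
```

View pics/crop1.png

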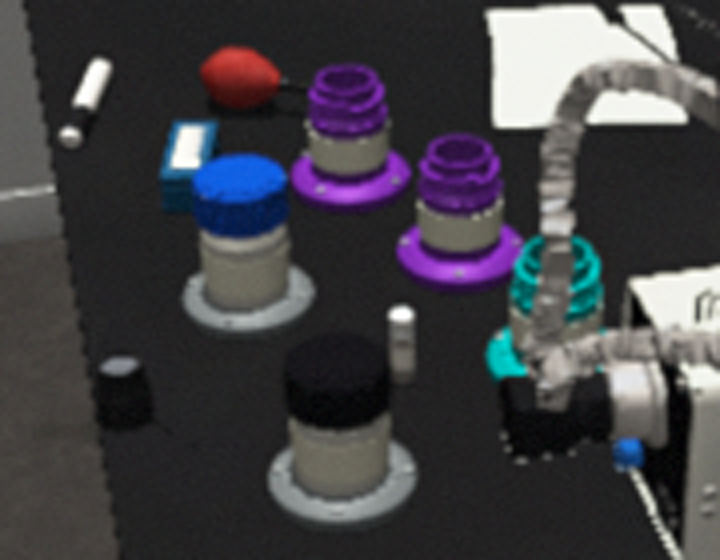

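Close crop confirms it: the only blue cap sits on the white jar with a grey base, about (0.460, 0.318). Heights are 0.100 for the blue cap top and 0.093 for the black, and the tray measures 207x320 mm at (0.477, -0.212). Everything matches the given sizes. Next I'll plan the wrist turn.

```bash
cat >> h.py <<'E'
from scipy.spatial.transform import Rotation as Ro
def quat(psi):
    y=np.array([0,0,-1.]);z=np.array([np.cos(psi),np.sin(psi),0]);return Ro.from_matrix(np.c_[np.cross(y,z),y,z]).as_quat()
E
python3 - <<'E'
from workcell import r
from h import *
print(Ro.from_quat(r.current_orientation()).as_matrix().round(2))
for psi in np.arange(-3.0,3.2,.4):
    q=r.ik([.46,.318,.072],quat(psi));q2=r.ik([.477,-.212,.05],quat(psi)); print(round(psi,2),None if q is None else np.round(q,2),None if q2 is None else np.round(q2,2))
E
```

```text
[[ 0.92 -0.    0.39]
 [-0.39 -0.    0.92]
 [ 0.   -1.   -0.  ]]
-3.0 [-0.55  0.42 -0.15  1.93  0.09  0.8   2.53] [-0.66  1.01  1.37  2.07 -1.13  1.15 -1.74]
-2.6 [-1.64  1.    1.37  1.98 -1.09  1.19 -2.42] [-0.66  1.01  1.37  2.07 -1.13  1.15 -1.34]
-2.2 [-1.64  1.    1.37  1.98 -1.09  1.19 -2.02] [-0.57  0.74  1.15  2.07 -0.87  0.93 -1.12]
-1.8 [-1.18  0.48  0.61  1.96 -0.37  0.82 -2.17] [-0.36  0.53  0.85  2.06 -0.57  0.79 -0.97]
-1.4 [-1.13  0.46  0.55  1.96 -0.33  0.81 -1.81] [-0.35  0.53  0.83  2.06 -0.55  0.78 -0.59]
-1.0 [-1.08  0.45  0.48  1.96 -0.28  0.8  -1.45] [-0.37  0.54  0.85  2.06 -0.58  0.79 -0.17]
-0.6 [-1.03  0.44  0.42  1.95 -0.25  0.8  -1.07] [-0.37  0.54  0.85  2.06 -0.57  0.79  0.23]
-0.2 [-1.    0.43  0.38  1.95 -0.22  0.8  -0.69] [-0.36  0.53  0.84  2.06 -0.57  0.79  0.63]
0.2 [-0.95  0.43  0.32  1.95 -0.19  0.79 -0.32] [-0.36  0.53  0.84  2.06 -0.56  0.79  1.03]
0.6 [-0.9   0.42  0.26  1.95 -0.15  0.79  0.05] [-0.37  0.54  0.86  2.06 -0.58  0.79  1.44]
1.0 [-0.85  0.42  0.2   1.95 -0.11  0.79  0.42] [-0.32  0.51  0.79  2.06 -0.52  0.77  1.78]
1.4 [-0.8   0.41  0.14  1.94 -0.08  0.79  0.79] [-0.21  0.46  0.64  2.06 -0.41  0.75  2.09]
1.8 [-0.75  0.41  0.09  1.94 -0.05  0.79  1.16] [-0.34  0.52  0.81  2.06 -0.54  0.78  2.6 ]
2.2 [-0.7   0.41  0.03  1.94 -0.02  0.79  1.53] [ 0.86  0.47 -0.61  2.01  0.37  0.78  2.24]
2.6 [-0.64  0.41 -0.04  1.93  0.02  0.8   1.9 ] [-0.66  1.01  1.37  2.07 -1.13  1.15 -2.43]
3.0 [-0.59  0.41 -0.1   1.93  0.06  0.8   2.27] [-0.66  1.01  1.37  2.07 -1.13  1.15 -2.03]
```

Run:
```python
from workcell import r
from h import *
for f in ("side0.npz","scene0.npz"):
    c,d,K,T=load(f);W=cloud(d,K,T);P=W[(d>0)]
    m=(P[:,2]>.11)&(P[:,1]>-.4)&(P[:,1]<.2)&(P[:,0]>.25)&(P[:,0]<.6)&(P[:,2]<.5);Q=P[m]
    print(f,len(Q), Q.min(0) if len(Q) else '', Q[np.argsort(Q[:,0])[:3]] if len(Q) else '')
r.movep([.45,.325,.26],quat(-.6))
p=r.camera_params("wrist");c,d=r.capture("wrist")
cv2.imwrite("pics/wrist1.png",c[:,:,::-1]);np.savez("wrist1.npz",c=c,d=d,K=p["mtx"],T=p["world_from_camera"])
print(r.current_t(),r.current_eef_pos(),r.current_joints())
K,T=p["mtx"],p["world_from_camera"];W=cloud(d,K,T)
hsv=cv2.cvtColor(c,cv2.COLOR_RGB2HSV)
m=((hsv[...,0]>105)&(hsv[...,0]<128)&(hsv[...,1]>150)&(abs(W[...,0]-.46)<.05)&(abs(W[...,1]-.318)<.05)&(W[...,2]>.06)).astype(np.uint8)
P=W[m>0];print(len(P),np.percentile(P[:,2],[2,50,98]))
t=P[P[:,2]>.094];print(cv2.minEnclosingCircle(t[:,:2].astype(np.float32)),t.mean(0))
```

```text
side0.npz 799 [ 0.57691647 -0.136652    0.11007973] [[ 0.57691647 -0.00176895  0.1511576 ]
 [ 0.57694281  0.05117846  0.11330463]
 [ 0.57710253 -0.00128916  0.14829724]]
scene0.npz 734 [ 0.57197446 -0.13581708  0.11107817] [[0.57197446 0.06445203 0.13072725]
 [0.57246356 0.05585915 0.1329286 ]
 [0.57254732 0.05957104 0.12514722]]
1.4833 [0.44895277 0.32686041 0.25983838] [-1.09941318  0.18471511  0.44696086  1.81463333 -0.08735954  1.16148519
 -1.22044001]
2960 [0.08981908 0.09902156 0.1005612 ]
((0.45886462926864624, 0.32266464829444885), 0.030475495383143425) [0.45470612 0.32026589 0.09890924]
```

View pics/wrist1.png

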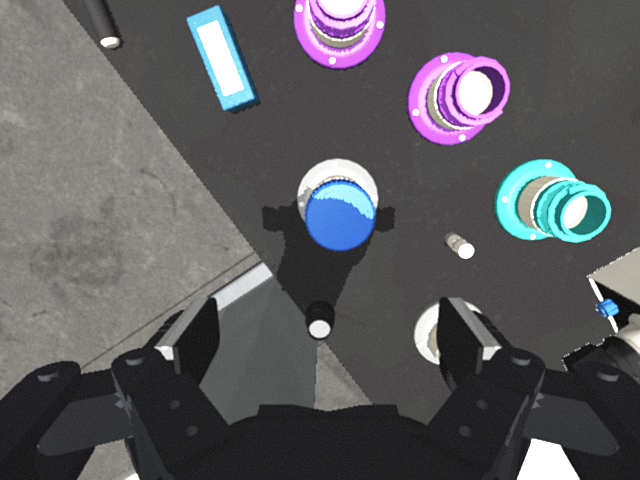

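Wrist view: blue cap disc at about (341,215) on its grey base, with part of it lit light blue, which my mask dropped. I'll redo the mask.

Run:
```python
from workcell import r
from h import *
c,d,K,T=load("wrist1.npz");hsv=cv2.cvtColor(c,cv2.COLOR_RGB2HSV)
m=((hsv[...,0]>92)&(hsv[...,0]<128)&(hsv[...,1]>90)).astype(np.uint8);m[:150]=0;m[270:]=0;m[:,:290]=0;m[:,390:]=0
cs,_=cv2.findContours(m,cv2.RETR_EXTERNAL,cv2.CHAIN_APPROX_NONE);k=max(cs,key=cv2.contourArea)
e=cv2.fitEllipse(cv2.convexHull(k));print(e,cv2.boundingRect(k),ray(*e[0],K,T,.1))
W=cloud(d,K,T);P=W[m>0];t=P[P[:,2]>.095]
print(cv2.minEnclosingCircle(t[:,:2].astype(np.float32)),t.mean(0),len(t))
# base ring bottom
print(r.current_eef_pos(),r.current_t(),r.current_orientation(),quat(-.6),r.current_wrist_force())
c,d,K,T=load("side0.npz");hsv=cv2.cvtColor(c,cv2.COLOR_RGB2HSV)
```

```text
((339.576416015625, 215.41275024414062), (71.59175872802734, 72.39863586425781), 178.659423828125) (304, 179, 73, 73) [0.45988723 0.32431554 0.1       ]
((0.4675116539001465, 0.3388543426990509), 0.04834327846765518) [0.45678646 0.32134062 0.09984441] 3190
[0.44895277 0.32686041 0.25983838] 1.4833 [-0.33115911  0.62502342 -0.62457134  0.33104381] [-0.32990814  0.62542835 -0.62542835  0.32990814] [-0.61721522 -0.43642473 -0.91623333]
```

```bash
cat >> h.py <<'E'
def capmeas(c,d,K,T,z=.1,guess=None):
    hsv=cv2.cvtColor(c,cv2.COLOR_RGB2HSV)
    m=((hsv[...,0]>92)&(hsv[...,0]<128)&(hsv[...,1]>90)).astype(np.uint8)
    W=cloud(d,K,T);m[(np.hypot(W[...,0]-guess[0],W[...,1]-guess[1])>.05)|(abs(W[...,2]-z)>.006)]=0
    cs,_=cv2.findContours(m,cv2.RETR_EXTERNAL,cv2.CHAIN_APPROX_NONE);k=max(cs,key=cv2.contourArea)
    e=cv2.fitEllipse(cv2.convexHull(k));f=np.zeros_like(m);cv2.drawContours(f,[k],-1,1,-1)
    P=W[(f>0)&(abs(W[...,2]-z)<.006)]
    return e,ray(*e[0],K,T,z),P.mean(0)
E
python3 - <<'E'
from workcell import r
from h import *
r.servo_line([.42,.345,.22],max_speed=.1); r.pause(.3)
print(r.current_eef_pos(),r.current_joints()-np.array(r.ik([.42,.345,.22],quat(-.6))))
p=r.camera_params("wrist");c,d=r.capture("wrist")
cv2.imwrite("pics/wrist2.png",c[:,:,::-1]);np.savez("wrist2.npz",c=c,d=d,K=p["mtx"],T=p["world_from_camera"])
print(capmeas(c,d,p["mtx"],p["world_from_camera"],.1,(.46,.32)),r.current_t())
c,d,K,T=load("side0.npz");print(capmeas(c,d,K,T,.1,(.46,.32)))
E
```

```text
[0.42066683 0.34488608 0.22053449] [ 4.59237506e-04 -4.06088396e-04  5.77681107e-04 -6.99952923e-04
  1.46188984e-05 -1.93774306e-05  6.41515522e-06]
(((386.2909240722656, 225.28419494628906), (78.1793441772461, 81.81980895996094), 64.6124496459961), array([0.45938829, 0.32471185, 0.1       ]), array([0.45924565, 0.32401774, 0.09884157])) 2.525
(((279.62933349609375, 195.0746307373047), (12.357442855834961, 22.90631103515625), 84.2173843383789), array([0.45957143, 0.31199959, 0.1       ]), array([0.46024652, 0.31533123, 0.09846756]))
```

View pics/wrist2.png

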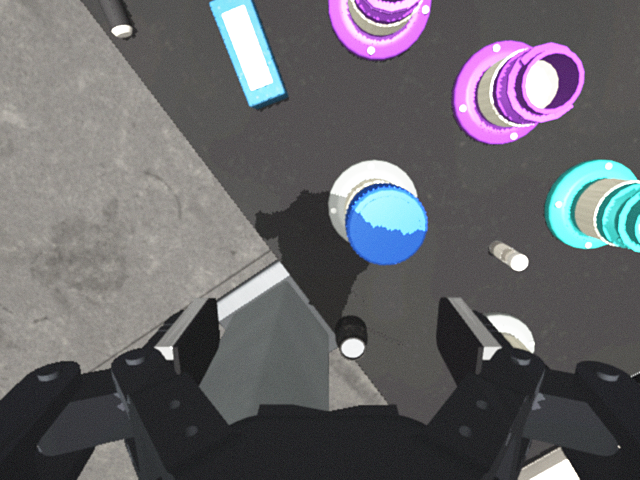

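The wrist view gives (0.4593, 0.3243) twice; the side view gives y about 0.318, but its mask is coarse at 1.3 m. I'll use the scene camera as a tie-breaker.

Run:
```python
from workcell import r
from h import *
p=r.camera_params("scene");c,d=r.capture("scene");K,T=p["mtx"],p["world_from_camera"]
q=lambda P:(lambda X:K@X)(T[:3,:3].T@(np.array(P)-T[:3,3]))
a=q([.459,.321,.1]);a=a[:2]/a[2];print(a)
W=cloud(d,K,T);u,v=np.round(a).astype(int);
cv2.imwrite("pics/scene1.png",cv2.resize(c[max(0,v-50):v+70,max(0,u-70):u+70,::-1],None,fx=5,fy=5,interpolation=cv2.INTER_CUBIC))
print(capmeas(c,d,K,T,.1,(.459,.321)))
cs,ds,Ks,Ts=load("side0.npz")
cv2.imwrite("pics/side1.png",cv2.resize(cs[170:235,250:310,::-1],None,fx=9,fy=9,interpolation=cv2.INTER_NEAREST))
for y in (.318,.3243):
  b=Ks@(Ts[:3,:3].T@(np.array([.4593,y,.1])-Ts[:3,3]));print(b[:2]/b[2])
```

```text
[272.5961511  276.73302606]
(((272.3963317871094, 278.7811584472656), (18.222360610961914, 25.57023811340332), 89.63874053955078), array([0.45399998, 0.32682983, 0.1       ]), array([0.45453219, 0.32622766, 0.10030765]))
[279.15992952 193.97054357]
[278.77997228 192.8056579 ]
```

View pics/scene1.png

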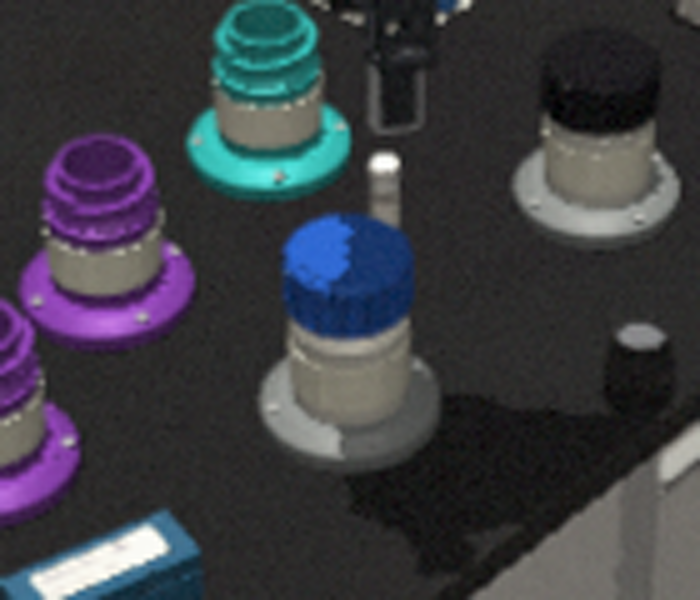

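View pics/side1.png

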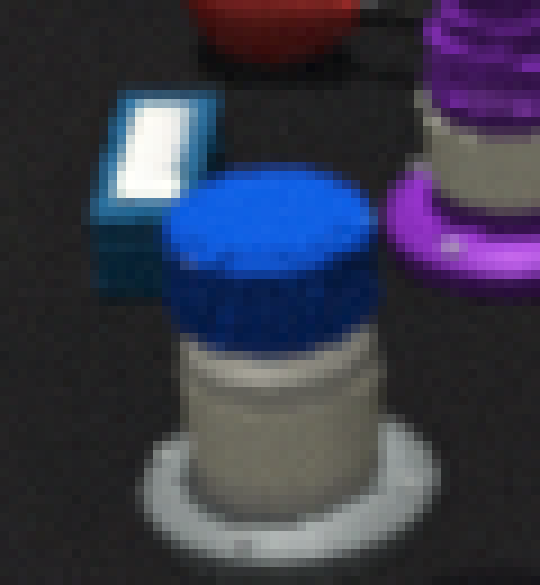

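In the enlarged crops, the top-ellipse centres are side (279.5,194.4), giving y≈0.317, and scene (272,276.5), giving (0.459,0.321). With the wrist at 0.324, the consensus is (0.459, 0.321) within calibration. I'll descend, close and check the side load.

Run:
```python
from workcell import r
from h import *
r.movep([.459,.3215,.20],quat(-.6)); r.servo_line([.459,.3215,.071],rot=quat(-.6),max_speed=.1)
r.pause(.2);f0=r.current_wrist_force();print(r.current_t(),r.current_eef_pos(),f0)
r.gripper_close(grip_force=30);r.pause(.2)
f=r.current_wrist_force();z=np.array([np.cos(-.6),np.sin(-.6),0])
print(r.current_width(),r.current_eef_pos(),f,np.dot(f-f0,z),r.current_torque(),r.current_t())
p=r.camera_params("wrist");c,d=r.capture("wrist");cv2.imwrite("pics/wrist3.png",c[:,:,::-1])
```

```text
4.5333 [0.45934488 0.32180434 0.07157819] [-0.70383406 -0.61472385  0.22493204]
0.060008300530415074 [0.45911952 0.32163256 0.07143144] [-2.13150662 -0.80270255  6.09558536] -1.0721682569488078 [-0.15365936  0.32038619 -0.02692903] 5.0917
```

View pics/wrist3.png

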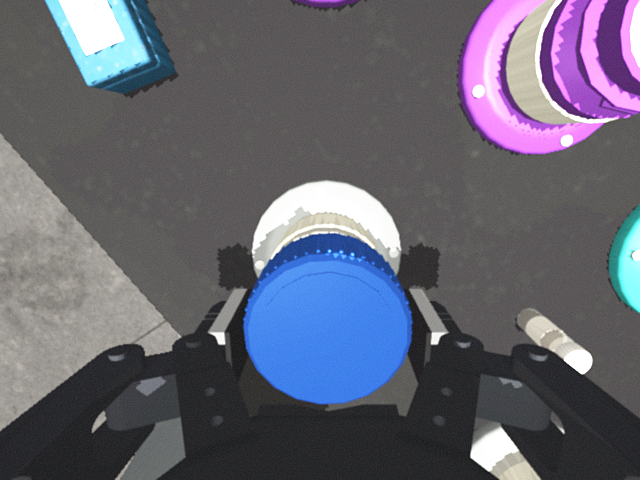

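Pads are on the cap at exactly 60.0 mm, with 1 N side load. Now unscrew on a slight helix.

Run:
```python
from workcell import r
from h import *
r.gripper_close(grip_force=50)
n=8
for i in range(1,n+1):
    a=1.6*i/n;t=r.current_t()
    r.servo_line([.459,.3215,.071+.0018*a],rot=quat(-.6+a),max_speed=.002)
    print(round(a,2),round(r.current_t()-t,2),r.current_width(),r.current_eef_pos().round(4),np.round(r.current_wrist_force(),1),np.round(r.current_torque(),2))
r.pause(.2)
m=Ro.from_quat(r.current_orientation()).as_matrix();print(np.arctan2(m[1,2],m[0,2]),r.current_t())
```

```text
0.2 0.35 0.059558739082992536 [0.4598 0.3221 0.072 ] [-0.6  0.9  5.7] [-0.01  0.04  0.07]
0.4 0.35 0.05944542452345689 [0.4598 0.3221 0.0723] [0.  0.1 5.1] [-0.03  0.04  0.05]
0.6 0.35 0.05950585446289359 [0.4598 0.3221 0.0727] [0.3 0.4 5.5] [0.03 0.02 0.05]
0.8 0.35 0.059376994427022024 [0.4598 0.322  0.073 ] [-0.3  0.2  4.7] [0.02 0.04 0.08]
1.0 0.35 0.05940891533649241 [0.4598 0.3222 0.0734] [-0.3  0.4  5.9] [ 0.02 -0.03  0.05]
1.2 0.35 0.059942558216758236 [0.4598 0.3221 0.0737] [-0.1  0.3  5.8] [0.02 0.   0.13]
1.4 0.35 0.05961176637253693 [0.4598 0.3222 0.0741] [ 0.3 -0.4  5.6] [0.04 0.05 0.06]
1.6 0.35 0.05949744133110147 [0.4598 0.3222 0.0744] [ 0.3 -0.3  5.3] [0.07 0.01 0.08]
0.9943405925213442 8.3583
```

Run:
```python
from workcell import r
from h import *
r.servo_line([.459,.3215,.075],rot=quat(1.25),max_speed=.002);r.pause(.1)
for dz in (.002,.005,.010):
    r.servo_line([.459,.3215,.075+dz],max_speed=.02);r.pause(.1)
    f=r.current_wrist_force();print(dz,f,r.current_width(),r.current_eef_pos())
    if f[2]<-8: print("stuck");break
print(r.current_t())
for n in("side","wrist"):
    c,d=r.capture(n)
    if n=="side": c=cv2.resize(c[130:290,200:400],None,fx=4,fy=4)[:600]
    cv2.imwrite(f"pics/{n}4.png",c[:,:,::-1])
```

```text
0.002 [ 2.94724241  2.9906093  -1.40222484] 0.05969315723045555 [0.45919334 0.32188093 0.07686056]
0.005 [ 2.1556883   2.68984247 -0.49622246] 0.059712621989082615 [0.45901062 0.32183738 0.08016816]
0.01 [-0.28901078 -0.42597657  0.0760357 ] 0.0597162059224672 [0.45805306 0.32020295 0.08432618]
10.2333
```

View pics/side4.png

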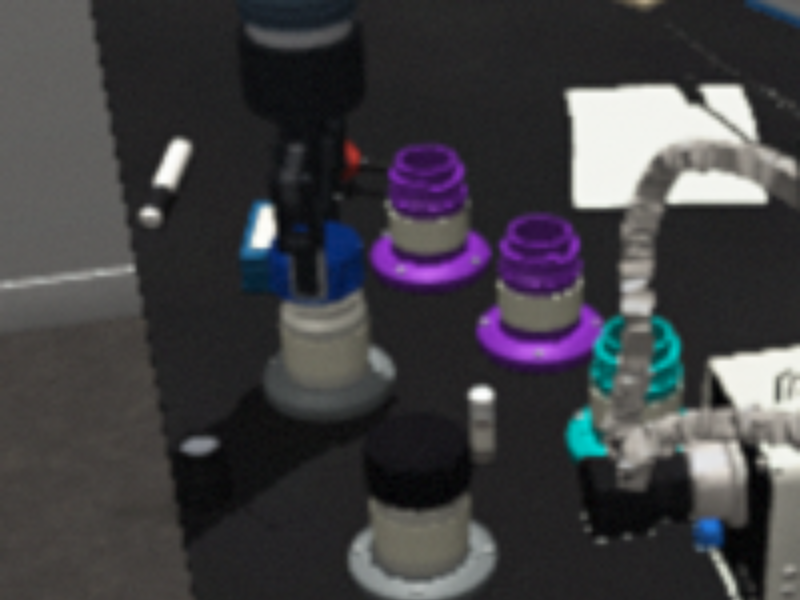

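View pics/wrist4.png

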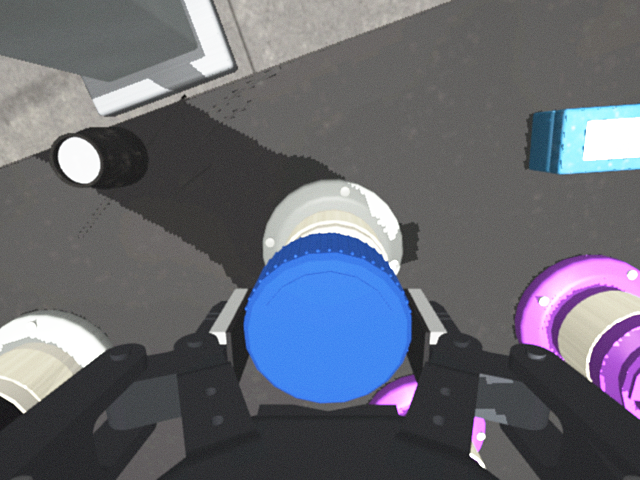

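The cap is free: about zero vertical force on lifting, width still 59.7 mm, and both views show it between the pads, clear of the neck. Next, lift and carry it to the tray.

Run:
```python
from workcell import r
from h import *
r.servo_line([.459,.3215,.13],max_speed=.08)
r.servo_line([.455,.31,.23],max_speed=.15)
r.servo_line([.42,.06,.23],rot=quat(1.1),max_speed=.15)
r.servo_line([.473,-.19,.20],rot=quat(.9),max_speed=.15)
r.servo_line([.473,-.205,.06],max_speed=.12)
r.pause(.2)
print(r.current_t(),r.current_eef_pos(),r.current_width(),r.current_wrist_force(),r.current_joints())
c,d=r.capture("side");cv2.imwrite("pics/side5.png",c[:,:,::-1])
c,d=r.capture("wrist");cv2.imwrite("pics/wrist5.png",c[:,:,::-1])
```

```text
17.1 [ 0.47358909 -0.20507432  0.06065957] 0.05954880867827523 [ 0.67333135 -0.02563229 -0.8200083 ] [-0.0570665   0.38922618  0.44534475  2.06211194 -0.24575719  0.73871318
  1.44203628]
```

View pics/side5.png

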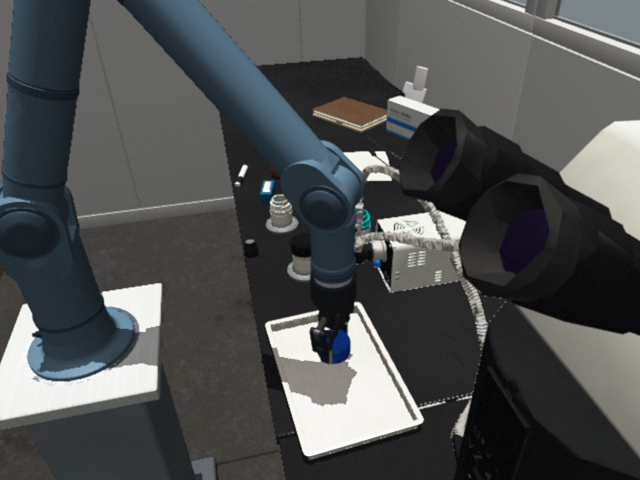

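View pics/wrist5.png

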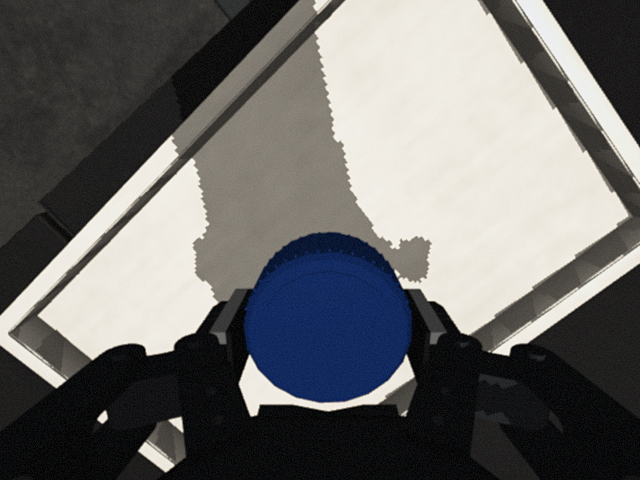

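The neck of the jar is bare at side (280,210). The held cap at (335,345) is above the tray's middle and level. Lowering with contact sensing.

Run:
```python
from workcell import r
from h import *
r.servo_line([.473,-.205,.014],max_speed=.06);r.pause(.2)
f0=r.current_wrist_force()[2];print(f0,r.current_eef_pos())
z=.014
while z>.0005:
    z-=.001;r.servo_line([.473,-.205,z],max_speed=.02);r.pause(.05)
    f=r.current_wrist_force()[2]
    if f-f0>2.5: break
print("touch",z,f,r.current_eef_pos(),r.current_width());r.pause(.2)
r.ungrasp();r.pause(.2)
print(r.current_width(),r.current_wrist_force())
r.servo_line([.473,-.205,.16],max_speed=.12)
r.servo_line([.42,-.205,.2],max_speed=.15);r.pause(.2)
p=r.camera_params("wrist");c,d=r.capture("wrist");cv2.imwrite("pics/wrist6.png",c[:,:,::-1])
print(capmeas(c,d,p["mtx"],p["world_from_camera"],.032,(.473,-.205)))
p=r.camera_params("side");c,d=r.capture("side");cv2.imwrite("pics/side6.png",c[:,:,::-1])
print(capmeas(c,d,p["mtx"],p["world_from_camera"],.032,(.473,-.205)),r.current_t())
```

```text
-1.2153347771706784 [ 0.47344792 -0.20515351  0.01446332]
touch 0.0029999999999999966 4.286063307509623 [ 0.4731254  -0.20505569  0.00363779] 0.05958686427476592
0.08517441539040814 [-0.48109189  0.52377433  0.16238563]
(((363.6737060546875, 260.36077880859375), (63.03273010253906, 65.97435760498047), 79.49411010742188), array([ 0.46923792, -0.20345317,  0.032     ]), array([ 0.47003644, -0.20390601,  0.03061482]))
(((333.6601867675781, 363.8310546875), (26.134262084960938, 31.890764236450195), 93.06656646728516), array([ 0.47174447, -0.21185459,  0.032     ]), array([ 0.47197101, -0.20990933,  0.03097927])) 24.75
```

View pics/side6.png

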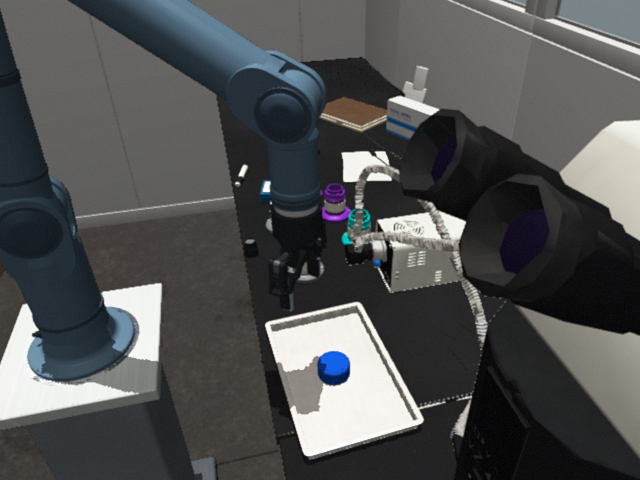

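View pics/wrist6.png

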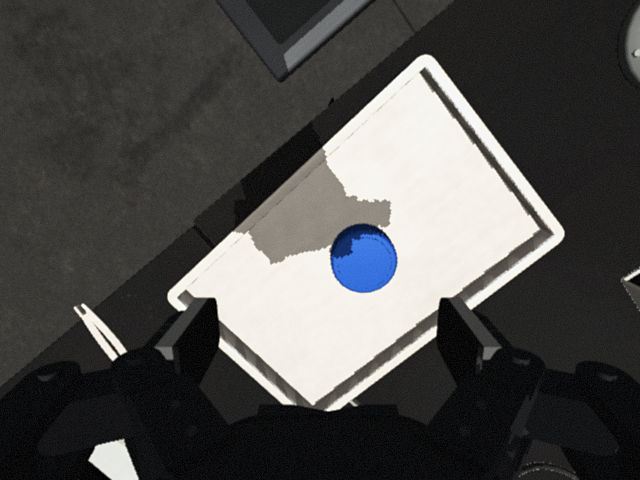

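The cap lies flat, closed side up, near the tray's centre (side (334,366), wrist (364,260)). Its top is at z≈0.031, and the gripper is clear of everything.

```bash
python3 -c "
from workcell import r
print(r.current_wrist_force(),r.job_done(),r.current_t())"
```

```text
the job is handed in; nothing more can be done
the job is handed in; nothing more can be done
```

The blue cap is off its jar and resting closed side up on the tray floor, released, and the job is handed in (about 25 s on the robot's clock at the last check). No verdict was reported.

- **Unscrewing:** I gripped the cap at 60.0 mm with about 1 N of side load. I turned it counterclockwise 1.6 rad with a slight rise, then about 0.25 rad more for margin. It lifted off with almost no vertical pull, and the side view then showed the jar's neck bare.
- **Placing:** I lowered the cap, still held, until the wrist force showed contact at TCP z = 0.0036. Then I opened the fingers and backed away.
- **Last checks:** The cap is at about (0.471, -0.207), within 10 mm of the measured tray centre at (0.477, -0.212). Its top is at z ≈ 0.031 (0.032 expected), so it lies flat. The gripper was clear of everything, and the path stayed well above the black-capped jar.
- **Disagreement:** The cameras differed on the cap's starting y: 0.317 from the side, 0.321 from the scene and 0.324 from the wrist. I used 0.3215, and the even grip bore that out. After placing, the wrist and side views still differed by 6–8 mm in y, well inside the tray limits.

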